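# Hang the slide carrier beside the loupe and press both home

### The job

Lift the grey slide carrier out of its wooden holder, pass its eye over the upturned tip of the steel hook and set it down gently on the bar in front of the loupe that already hangs there. Then, still holding it, slide it along the bar so that it pushes the loupe back against the sprung stop, press the two home for half a second with about 10 N (never more than 18 N), ease off and let go. The loupe must stay on the hook, both must hang still side by side, touching or nearly so, and the other things on the bench must stay where they are.

Things in the scene. Friction and masses are not known exactly. Their poses are not given: they have to be found in the camera images.
- carrier_mid (a point): Centre of the slide carrier, the thing to hang: upright grey plastic plate, 12 mm thick (x), 150 mm tall (z up), about 120 g. Lowest a panel 64 mm wide (y), 68 mm high, with three glass slides; above it a window, the eye; on top a tab. Centre 75 mm above the underside. Front and back alike. At the start it stands in the near slot of the holder.
- carrier_tab (a point): Middle of the carrier's solid tab, the place to grip from above: tab 24 mm wide (y), 12 mm thick (x), 46 mm tall; fingers go on its two narrow sides, closing along y. 132 mm above the carrier's underside, 18 mm below the tab's top, 28 mm above the crown of the eye. Axes as the carrier's.
- carrier_eye (a point): Crown (highest point) of the carrier's eye, 104 mm above the underside, 46 mm below the tab's top. The window is 28 mm wide (y) and reaches 36 mm down from here, side walls 6 mm (40 mm over all). Its roof slopes 25 degrees down to both sides, so it centres itself on the bar. Hung, the crown is 5.5 mm above the bar's axis.
- holder: Wooden block, 94 mm long (y), 26 mm high, with two slots along y, 15 mm wide and 20 mm deep; fixed to the bench. Origin on the bench under the near slot, where the carrier stands (its underside 6 mm above the bench); the other slot, 37 mm further in +x, has the plain plate in it.
- hook: Steel hook stand, fixed: foot 130 x 110 mm, post, and a level round bar 10 mm thick, its axis 160 mm above the bench. Origin on the bench under the bar's middle. The bar runs along the stand's own x at y = 0, free end to -x (towards the robot), post face at x = +52 mm. The free end turns up: a lip at x = -56 to -46 mm, 10 mm wide, its top 12.5 mm above the bar's axis.
- hook_root (a point): Bar's axis at the post's face, 52 mm from the bar's middle; post top 10 mm above it. In front of the post sits the stop: a rubber pad, 24 mm diameter, on a spring (4 N/mm, 7 mm travel) before a clamp collar. The collar is clamped anywhere: the pad's free face lies 20 to 44 mm before this point (x = +32 to +8 mm of the stand), not measured, to be found by feel.
- loupe_eye (a point): Crown of the eye of the black hand loupe already on the hook: round 56 mm lens below, eye above, 92 mm tall, 12 mm thick along the bar, head 34 mm wide, top 8 mm above this point. About 90 g; hangs loosely at x = -12 to +1 mm of the stand and slides along the bar. Point at mid-thickness, 5.5 mm above the bar's axis. With the carrier touching it the crowns are 12 mm apart.
- plate: Bystander: plain white plate 64 x 60 x 12 mm standing in the far slot of the holder, no eye. Origin: centre of the underside.
- dish: Bystander: round flat specimen dish, 90 mm diameter, 16 mm high. Origin: centre of the underside.
- jar: Bystander: glass jar, 56 mm diameter, 75 mm high, between hook and holder. Origin: centre of the underside.
- dropper: Bystander: brown dropper bottle, 34 mm diameter, 85 mm high. Origin: centre of the underside.
- pen: Bystander: white ballpoint pen lying flat, 134 mm long (x), 10 mm thick. Origin: under its middle.
- stageplate: Bystander: white round stage plate lying flat, 94 mm diameter, 6 mm thick. Origin: centre of the underside.
- slidebox: Bystander: wooden slide box 90 x 120 x 35 mm. Origin: centre of the underside.
Things that resemble listed ones, but are neither listed nor needed, are in the scene too. There is more than one size of the part that bears carrier_mid; the job needs the smaller. What is shaped like the part that bears loupe_eye but orange is not meant.

How it is judged:
On the way, in this order (a step that is already met when the one before it is completed fails the run):
1. the carrier is lifted clear of the holder (z of carrier_mid in the frame of holder above 0.115 m), for 0.1 s.
2. the carrier hangs with its eye on the bar, behind the upturned tip, the loupe still on the bar (x of carrier_eye in the frame of hook between -0.044 and 0.04 m and y of carrier_eye in the frame of hook between -0.008 and 0.008 m and z of carrier_eye in the frame of hook between 0.16152 and 0.16952 m and x of loupe_eye in the frame of hook between -0.046 and 0.04 m and y of loupe_eye in the frame of hook between -0.008 and 0.008 m and z of loupe_eye in the frame of hook between 0.16152 and 0.16952 m), for 0.1 s.
3. on the bar, the carrier presses the loupe back against the stop with more than 6 N for 0.3 s (all of step 2 and contact force between carrier and loupe above 6 N), for 0.3 s.
At the end, for the whole second after the job is handed in: Carrier and loupe both hang on the bar, behind the upturned tip, upright (carrier within 0.15 rad, loupe within 0.2 rad), each crown within 8 mm sideways and 4 mm in height of its seat on the bar, the two crowns less than 18 mm apart (12 mm when touching); both released and at rest (all of step 2 and distance between carrier_eye and loupe_eye below 0.018 m and angle between carrier_eye's own z axis and vertical below 0.15 rad and angle between loupe_eye's own z axis and vertical below 0.2 rad and linear speed of each of carrier, loupe below 0.02 m/s and contact force between the fingers and carrier below 0.1 N).
It fails at once if the carrier presses on the loupe with more than 18 N (contact force between carrier and loupe above 18 N).
It fails at once if the carrier presses or strikes the hook with more than 40 N (contact force between carrier and hook above 40 N).
It fails at once if the loupe comes off the bar (z of loupe_eye in the frame of hook below 0.145 m or z of loupe_eye in the frame of hook above 0.19 m or x of loupe_eye in the frame of hook below -0.05 m).
It fails at once if a bystander is moved by more than 30 mm (distance of any of plate, dish, jar, dropper, slidebox, pen, stageplate from where it was at the start of the episode above 0.03 m).
It also fails if it takes over 69 s, if anything falls off the work surface, if the arm or the gripper's body presses on something with over 40 N, if the wrist force passes 120 N, or if a joint passes its speed limit or range.

### The arm

A 6-joint arm with a two-finger parallel gripper is mounted at the origin on the work surface. World frame = base frame: x ahead of the robot, y to its left, z up, the work surface at z = 0. Lengths are in m, angles in rad, forces in N, time in s.
With the tool pointing down it reaches from about 0.425 to 0.95 m from the base axis. Payload 3.5 kg.
Tool frame: the origin (TCP) lies midway between the tips of the shut fingers; the grasp point (between the pads) lies 19 mm behind it; z points along the fingers, y is the line along which they close (so a half turn about z gives the same grasp; the last joint's range is limited). The gripper opens to 85 mm and grips with 20 to 120 N. Pads are 22 mm wide; open, the fingers measure 114 mm over their backs; the gripper's body (76 mm by 85 mm) begins 54 mm behind the grasp point. The pads swing forward as they close: fully open they stand 13 mm farther back than shut.
Start: joints at [1.099, 0.286, 1.577, -0, 1.279, -0.15], TCP at [0.213, 0.64, 0.231] pointing down, gripper open.
Joint ranges: [-2.77, 2.77], [-0.9, 2.22], [0.21, 2.48], [-1.53, 4.67], [0.24, 2.81], [-2.84, 2.84]. Speed limits (rad/s): [2.79, 2.79, 3.14, 3.14, 3.14, 3.14].

### API

Orientations are given as a unit quaternion [x, y, z, w].
In Python, from plant import get_state, read_camera, ctrl gives the robot as it stands.
- The arm moves only by the shell command python3 -m crank 'ROWS' [FORCE]. ROWS is JSON, a list of rows, each a list of 3 entries, a list of its own where there are three numbers: the shift along the tool's x, y, z in mm, then the turn about the tool's z in degrees, then the closure in counts, from 0 (fully open) to 255 (shut). In form: [[[tx, ty, tz], yaw, claw], ...]. A call has 1 to 10 rows; each row is the pose to reach, as a shift and turn from the pose commanded when the call began, along the tool's axes at that moment; what a row does not reach only later rows make up. A row lasts 1/10 s, in which the tool goes at most 50 mm and 8.59 degrees, less where a joint would pass 70% of its speed; a pose out of reach is approached as far as the arm can. A call with a gripper value outside its range is refused whole. The fingers move at their own pace and stop on an object; FORCE is the grip in N (left out, the last holds). Time passes only in rows, so rows that repeat a pose let the fingers close. It gives the time, the measured TCP pose, the force, the opening and the grip force at its end, in the units of the state.
- get_state(): the state, without advancing time (a new reading comes with each control period).
- read_camera(name): name is "side" or "top"; returns a dict with "frame" (480x640x3 uint8, blue, green, red), "range_z" (480x640 float32, m along the optical axis (not along the pixel's ray), 0 where there is no reading), "vfov" (degrees; the focal length in pixels is half the picture's height over the tangent of half this angle, whatever the lens; pixels are square), "cx", "cy" (the principal point, pixels), "k1" (the pictures are not rectified: a ray, as slopes to the right and down, at radius r is drawn at 1 + k1 r^2 times it, then the intrinsics apply), "origin" and "orientation" of the camera in the world. Camera axes: x right, y down, z forward; pixel columns grow to the right and rows downward; lengths in m; the calibration is good to about 2 mm. A picture is of the moment at which its call begins.
- ctrl.sign_off(): hands the job in; it is judged then, once.
The state is a dict: "time": time; "qpos": joint angles; "dq": joint speeds; "joint_efforts": joint torques, N m; "eef_pos": TCP position; "tcp_rot": TCP orientation; "contact_force": force on the tool from outside, world axes, zero at the start; "wrist_torque": the same for the moment, N m; "opening": opening from 0.0 (shut) to 1.0 (fully open); "finger_force": force on a finger pad.
Only numpy, scipy, OpenCV 4.12 (cv2) and the standard library are available. Lean on these libraries where they do the work, as an engineer would, in place of code of your own. Each camera call takes 0.05 s, during which the arm holds its last target. There are 200 camera calls.

## Working session

There is one attempt and no reset: what is moved stays moved. The work goes in short steps, Python scripts to look and compute and a shell command to move; the robot and the scene stay as the last step left them, time stands still between calls to the robot, and variables do not carry over. Pictures are saved under pics/ and viewed, at most 10 in all, crops included, and the job is handed in when it is done.

```bash
ls; mkdir -p pics; cat > h.py <<'E'
import numpy as np,cv2
from scipy.spatial.transform import Rotation as R
from plant import get_state, read_camera, ctrl
def cloud(c):
    h,w=c['range_z'].shape; f=h/2/np.tan(np.radians(c['vfov'])/2)
    u,v=np.meshgrid(np.arange(w),np.arange(h))
    K=np.array([[f,0,c['cx']],[0,f,c['cy']],[0,0,1.]])
    p=np.stack([u,v],-1).reshape(-1,1,2).astype(float)
    s=cv2.undistortPoints(p,K,np.array([c['k1'],0,0,0,0.])).reshape(h,w,2)
    z=c['range_z'][...,None]
    P=np.concatenate([s*z,z],-1)
    o=c['orientation']; M=R.from_quat(o).as_matrix() if np.size(o)==4 else np.array(o)
    W=P@M.T+np.array(c['origin']); W[c['range_z']<=0]=np.nan
    return W
def snap(n,tag):
    c=read_camera(n); cv2.imwrite(f'pics/{tag}.png',c['frame']); np.savez(f'pics/{tag}.npz',W=cloud(c),f=c['frame']); return c
E
python3 - <<'E'
from h import *
for n in('side','top'):
    c=snap(n,n+'0'); print(n,{k:v for k,v in c.items() if k not in('frame','range_z')})
print(get_state())
E
```

```text
pics
side {'vfov': 45.33352090138159, 'cx': 328.8021550748627, 'cy': 241.8480744627446, 'k1': -0.18367118436026966, 'origin': array([-0.05612632, -0.56908437,  0.64981313]), 'orientation': array([ 0.80376181, -0.34950816,  0.18235007, -0.44560011])}
top {'vfov': 48.07693715764334, 'cx': 308.6447136721916, 'cy': 247.47430378089527, 'k1': -0.06830961511513532, 'origin': array([0.47556842, 0.02189018, 1.13599281]), 'orientation': array([ 0.71150373, -0.70178493,  0.01919916, -0.02986216])}
{'time': 0.1, 'qpos': array([ 1.09901906e+00,  2.87077825e-01,  1.57809905e+00, -8.81291186e-06,
        1.27859897e+00, -1.50014343e-01]), 'dq': array([-0.00043035, -0.00093818, -0.00218208,  0.00183355, -0.00049778,
       -0.00059784]), 'joint_efforts': array([ 1.24378865e-03, -4.07298017e+01, -2.93698847e+01, -9.63128969e-05,
        3.43541622e-03, -7.43426057e-06]), 'eef_pos': array([0.21315865, 0.63980337, 0.23004795]), 'tcp_rot': array([ 1.60186994e-01,  9.87086083e-01, -1.04055356e-03, -3.29915299e-04]), 'contact_force': array([-0.1244609 ,  0.74186389,  0.23105718]), 'wrist_torque': array([-0.01047945,  0.02652405,  0.0207327 ]), 'finger_force': 0.0, 'opening': 0.9992974322836481}
```

View pics/side0.png

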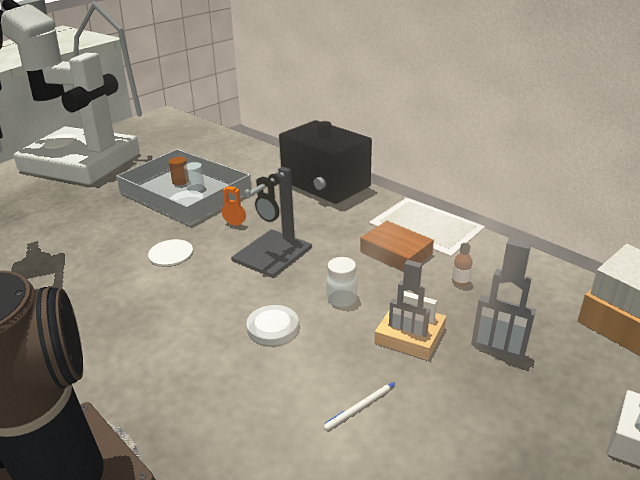

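View pics/top0.png

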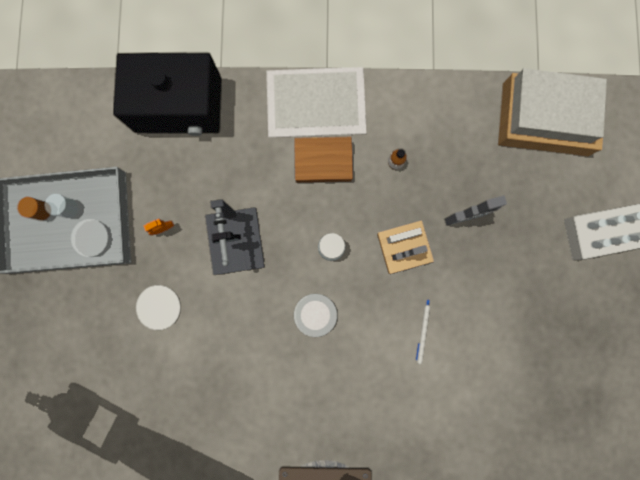

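The grey carriers are at side px (412,300) and (505,300). The smaller one, standing in the wooden holder at (412,300), top px (408,253), is the one meant. The larger one stands free. The loupes are black on the hook at (266,198) and orange beside it at (233,207); the black one is meant. I'll confirm both in one crop and measure.

```bash
python3 - <<'E'
from h import *
s=np.load('pics/side0.npz');t=np.load('pics/top0.npz')
a=cv2.resize(s['f'][225:375,365:545],None,fx=2.2,fy=2.2,interpolation=3);b=cv2.resize(s['f'][155:280,215:325],(400,330),interpolation=3)
b2=cv2.resize(t['f'][180:285,195:275],(300,330),interpolation=3)[:,:]
cv2.imwrite('pics/crop1.png',np.hstack([a,b])[:,:800])
def box(W,lo,hi):
    return W[np.all((W>lo)&(W<hi),-1)]
for n,d in(('side',s),('top',t)):
    W=d['W']
    print(n,'carrier px',W[253,408] if n=='top' else W[275,412], 'hook', W[240,222] if n=='top' else W[198,266])
    # heights map
T=t['W']
m=(T[...,2]>0.008)
u0,v0,u1,v1=375,215,440,275
P=T[v0:v1,u0:u1].reshape(-1,3)
def rect(p,l):
    r=cv2.minAreaRect((p[:,:2]*1000).astype(np.float32)); print(l,len(p),'c',np.round(r[0],1),'size',np.round(r[1],1),'ang',round(r[2],1),'z',np.nanmedian(p[:,2]).round(4))
rect(P[(P[:,2]>.018)&(P[:,2]<.035)],'holder')
rect(P[(P[:,2]>.055)&(P[:,2]<.075)],'plate/shoulder')
rect(P[(P[:,2]>.14)],'tabtop')
P=s['W'][225:375,365:450].reshape(-1,3)
rect(P[(P[:,2]>.115)],'tab side');rect(P[(P[:,2]>.018)&(P[:,2]<.03)],'holder side')
P=T[190:280,200:270].reshape(-1,3)
rect(P[(P[:,2]>.003)&(P[:,2]<.03)],'foot')
rect(P[(P[:,2]>.15)&(P[:,2]<.18)],'barish');rect(P[(P[:,2]>.135)],'all high')
for z in(.14,.15,.16,.165,.17,.175,.18): 
    q=P[(P[:,2]>z)&(P[:,2]<z+.005)]; print(z,len(q),q.mean(0).round(4) if len(q) else '')
E
```

```text
side carrier px [ 0.53454519 -0.16814623  0.14037935] hook [0.55613504 0.19207679 0.13584949]
top carrier px [ 0.53871938 -0.15199978  0.10998798] hook [0.55453811 0.19486115 0.16453356]
holder 1445 c [ 557.2 -161.1] size [88.5 96. ] ang 16.6 z 0.025
plate/shoulder 258 c [ 560.6 -159.3] size [49.5 65.1] ang 16.5 z 0.0655
tabtop 96 c [ 542.9 -164.6] size [11.8 24.5] ang 16.6 z 0.1549
tab side 479 c [ 540.8 -164.6] size [16.  38.8] ang 18.2 z 0.1397
holder side 1540 c [622.  -93.3] size [309.4 137.6] ang 40.8 z 0.026
foot 2653 c [581.5 197.8] size [188.3 147.8] ang 1.1 z 0.0088
barish 618 c [568.9 197.8] size [121.9  34.2] ang 6.8 z 0.1662
all high 655 c [568.8 197.8] size [122.   34.3] ang 9.1 z 0.1659
0.14 12 [0.5963 0.192  0.1418]
0.15 12 [0.594  0.1905 0.1531]
0.16 201 [0.5661 0.1972 0.1627]
0.165 229 [0.587  0.2003 0.1674]
0.17 133 [0.5745 0.199  0.1718]
0.175 6 [0.5647 0.194  0.1758]
0.18 0
```

View pics/crop1.png

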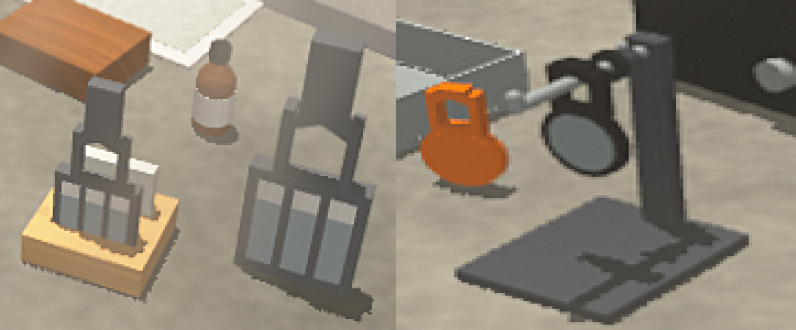

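The crop confirms the small carrier in the holder (x 85–130 in the crop, next to the bigger free-standing one) and the black loupe on the bar, with the orange one apart from it. Next I'll fit the hook axis.

```bash
python3 - <<'E'
from h import *
s=np.load('pics/side0.npz')['W'];t=np.load('pics/top0.npz')['W']
for n,W in(('top',t[190:280,200:270]),('side',s[155:285,215:325])):
    P=W.reshape(-1,3); P=P[~np.isnan(P[:,0])]
    P=P[(P[:,0]>.47)&(P[:,0]<.66)&(P[:,1]>.12)&(P[:,1]<.27)]
    print(n)
    foot=P[(P[:,2]>.003)&(P[:,2]<.018)]
    r=cv2.minAreaRect((foot[:,:2]*1000).astype(np.float32));print('foot',r)
    H=P[P[:,2]>.14]
    # axis histogram along x
    for x in np.arange(.5,.65,.006):
        q=H[(H[:,0]>=x)&(H[:,0]<x+.006)]
        if len(q): print(x.round(3),len(q),'y',(q[:,1].min()*1e3).round(1),(q[:,1].max()*1e3).round(1),'med',(np.median(q[:,1])*1e3).round(1),'z',(q[:,2].max()*1e3).round(1), (np.median(q[:,2])*1e3).round(1))
E
```

```text
top
foot ((573.7173461914062, 196.1123504638672), (171.93243408203125, 147.114501953125), 0.10257850587368011)
0.506 10 y 184.4 193.2 med 187.8 z 174.1 169.5
0.512 17 y 184.0 193.3 med 187.6 z 173.0 169.9
0.518 23 y 185.3 194.6 med 190.1 z 166.1 162.9
0.524 16 y 186.1 194.6 med 190.2 z 166.4 162.7
0.53 18 y 187.6 197.0 med 192.2 z 165.8 161.5
0.536 21 y 188.0 197.0 med 192.9 z 167.2 162.6
0.542 18 y 189.6 198.5 med 193.7 z 167.9 163.6
0.548 17 y 190.7 212.7 med 194.9 z 164.2 162.0
0.554 66 y 179.1 213.0 med 198.6 z 176.6 166.7
0.56 65 y 179.8 214.5 med 193.6 z 175.8 170.2
0.566 41 y 180.5 206.8 med 190.6 z 176.3 168.0
0.572 19 y 194.4 203.4 med 199.3 z 167.2 161.6
0.578 19 y 195.5 212.4 med 199.3 z 168.2 163.1
0.584 46 y 189.1 212.7 med 200.1 z 174.2 167.2
0.59 32 y 190.7 211.4 med 200.4 z 172.6 166.8
0.596 33 y 193.8 211.2 med 201.5 z 174.8 166.8
0.602 25 y 194.6 211.2 med 202.0 z 171.1 164.2
0.608 24 y 200.6 215.2 med 205.6 z 165.7 162.1
0.614 60 y 194.2 218.1 med 204.7 z 172.9 167.6
0.62 49 y 194.3 218.2 med 204.0 z 172.2 167.9
0.626 21 y 195.1 214.4 med 200.4 z 170.8 167.0
side
f
[... 429 characters left out ...]

0.542 11 y 188.0 193.6 med 190.9 z 166.0 163.6
0.548 38 y 187.7 213.8 med 203.6 z 173.5 163.4
0.554 112 y 177.8 215.2 med 189.7 z 176.2 165.0
0.56 55 y 179.8 209.6 med 185.0 z 174.2 163.9
0.566 18 y 180.4 202.8 med 183.9 z 173.7 166.6
0.572 2 y 194.9 196.0 med 195.5 z 165.8 165.6
0.578 35 y 187.5 210.7 med 198.3 z 172.5 164.4
0.584 37 y 188.6 203.8 med 196.0 z 173.0 165.7
0.59 12 y 192.0 202.4 med 196.3 z 173.7 164.0
0.596 24 y 194.8 206.8 med 199.1 z 173.7 167.1
0.602 6 y 198.8 205.3 med 200.8 z 167.2 165.9
0.608 76 y 193.4 218.5 med 203.1 z 170.5 157.3
0.614 54 y 194.1 220.1 med 198.0 z 171.6 161.9
0.62 42 y 194.5 217.7 med 197.7 z 171.6 161.6
0.626 2 y 199.0 203.9 med 201.5 z 168.0 157.9
```

```bash
cat >> h.py <<'E'
def plan(x,y,z,yaw):
    """world mm target, y-axis heading deg -> tool shift mm, yaw deg, from measured pose"""
    st=get_state(); M=R.from_quat(st['tcp_rot']).as_matrix()
    d=M.T@(np.array([x,y,z])-st['eef_pos']*1e3); h=np.degrees(np.arctan2(M[1,1],M[0,1]))
    print('t',round(st['time'],2),'tcp',(st['eef_pos']*1e3).round(1),'head',h.round(2),'tilt',np.degrees(np.arccos(-M[2,2])).round(2),'shift',d.round(1),'yaw',-(yaw-h).round(2),'F',st['contact_force'].round(2),'open',round(st['opening'],3),'ff',round(st['finger_force'],1))
E
python3 -m crank '[[[-567,-659,0],-35,0],[[-567,-659,0],-35,0],[[-567,-659,0],-35,0],[[-567,-659,0],-35,0],[[-567,-659,0],-35,0],[[-567,-659,0],-35,0],[[-567,-659,0],-35,0],[[-567,-659,0],-35,0],[[-567,-659,0],-35,0],[[-567,-659,0],-35,0]]'
python3 -c "
from h import *
plan(542,-164.6,230,106.6)"
```

```text
time: 1.1
eef_pos: [0.4017, 0.1789, 0.2311]
tcp_rot: [-0.144, 0.99, 0.0, 0.0]
contact_force: [0.8, -0.6, 0.1]
opening: 0.993
finger_force: 0.0
t 1.1 tcp [401.7 178.9 231.1] head 106.58 tilt 0.01 shift [ -36.4 -369.2    1.1] yaw -0.02 F [ 0.82 -0.56  0.13] open 0.993 ff 0.0
```

```bash
python3 -m crank '[[[-36,-369,0],0,90],[[-36,-369,0],0,90],[[-36,-369,0],0,90],[[-36,-369,0],0,90],[[-36,-369,0],0,90],[[-36,-369,0],0,90],[[-36,-369,0],0,90],[[-36,-369,0],0,90],[[-36,-369,0],0,90],[[-36,-369,0],0,90]]' 80
python3 - <<'E'
from h import *
plan(542.5,-164.6,120,106.6)
for n in('top','side'):
    snap(n,n+'1')
s=cv2.imread('pics/side1.png')[150:370,300:560];t=cv2.imread('pics/top1.png')[150:350,300:520]
cv2.imwrite('pics/c2.png',np.hstack([cv2.resize(s,(400,338)),cv2.resize(t,(372,338))]))
E
```

```text
time: 2.1
eef_pos: [0.5409, -0.1619, 0.2306]
tcp_rot: [-0.144, 0.99, 0.001, -0.001]
contact_force: [0.3, 0.4, 0.0]
opening: 0.65
finger_force: 0.0
t 2.1 tcp [ 540.9 -161.9  230.6] head 106.55 tilt 0.13 shift [ -0.9  -3.2 110.6] yaw -0.05 F [0.29 0.36 0.01] open 0.65 ff 0.0
```

View pics/c2.png

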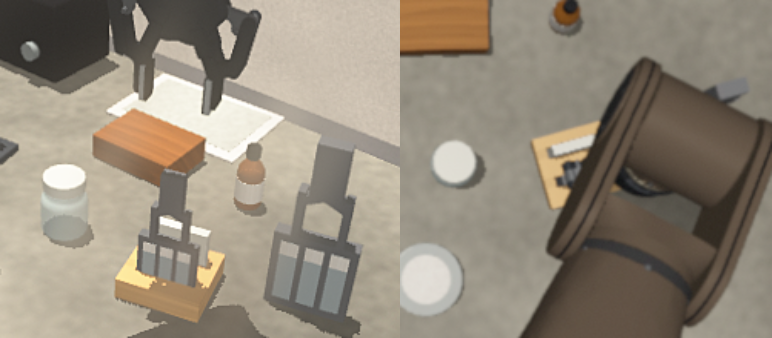

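The fingers are straddling above the small carrier's tab (crop px (172,190)), clear of the others. Descending.

```bash
python3 -m crank '[[[0,0,0],0,90],[[0,0,20],0,90],[[0,0,40],0,90],[[0,0,60],0,90],[[0,0,60],0,90]]'
python3 -c "
from h import *
plan(542.5,-164.6,120,106.6)"
```

```text
time: 2.7
eef_pos: [0.5393, -0.1605, 0.1682]
tcp_rot: [-0.145, 0.989, 0.002, -0.003]
contact_force: [0.5, -0.3, -1.3]
opening: 0.645
finger_force: 0.0
t 2.7 tcp [ 539.3 -160.5  168.2] head 106.65 tilt 0.37 shift [-2.1 -5.1 48.2] yaw 0.05 F [ 0.49 -0.27 -1.31] open 0.645 ff 0.0
```

```bash
python3 -m crank '[[[0,0,0],0,90],[[0,0,0],0,90],[[0,0,0],0,90]]'
python3 -c "
from h import *
plan(542.5,-164.6,120,106.6);print(get_state()['qpos'],get_state()['dq'])"
```

```text
time: 3.0
eef_pos: [0.5423, -0.1628, 0.1731]
tcp_rot: [-0.144, 0.99, -0.001, 0.001]
contact_force: [0.1, -0.0, -0.7]
opening: 0.647
finger_force: 0.0
t 3.0 tcp [ 542.3 -162.8  173.1] head 106.58 tilt 0.16 shift [ 0.4 -1.7 53.1] yaw -0.02 F [ 0.15 -0.02 -0.68] open 0.647 ff 0.0
[-4.70854373e-01  1.02270030e-01  1.90096492e+00  1.60138723e-05
  1.13552751e+00 -2.33103714e+00] [-0.00402118  0.0049609   0.0047842  -0.00138595 -0.00050654  0.00068137]
```

```bash
python3 -m crank '[[[0,-2,10],0,90],[[0,-2,20],0,90],[[0,-2,30],0,90],[[0,-2,38],0,90],[[0,-2,44],0,90],[[0,-2,49],0,90],[[0,-2,53],0,90],[[0,-2,53],0,90],[[0,-2,53],0,90],[[0,-2,53],0,90]]'
python3 - <<'E'
from h import *
plan(542.5,-164.6,120,106.6)
snap('side','side3');snap('top','top3')
s=cv2.imread('pics/side3.png')[190:380,340:500]
cv2.imwrite('pics/c3.png',cv2.resize(s,None,fx=3,fy=3,interpolation=3))
E
```

```text
time: 4.0
eef_pos: [0.5423, -0.1647, 0.1189]
tcp_rot: [-0.144, 0.99, -0.0, 0.0]
contact_force: [1.3, 0.4, 0.9]
opening: 0.649
finger_force: 0.0
t 4.0 tcp [ 542.3 -164.7  118.9] head 106.57 tilt 0.06 shift [-0.2  0.  -1.1] yaw -0.03 F [1.33 0.39 0.86] open 0.649 ff 0.0
```

View pics/c3.png

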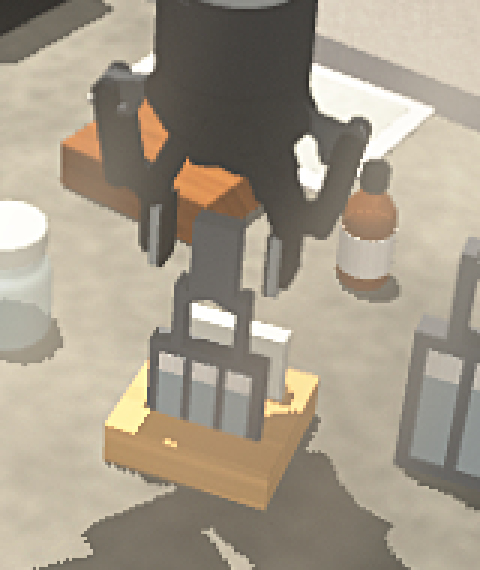

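The pads flank the tab: tips at crop (155,262) and (272,292), tab between them at (215,255). Closing.

```bash
python3 -m crank '[[[0,0,0],0,130],[[0,0,0],0,150],[[0,0,0],0,170],[[0,0,0],0,190],[[0,0,0],0,220],[[0,0,0],0,255],[[0,0,0],0,255],[[0,0,0],0,255],[[0,0,0],0,255]]' 90
python3 -c "
from h import *
plan(542.5,-164.6,120,106.6)"
```

```text
time: 5.0
eef_pos: [0.5422, -0.1645, 0.1186]
tcp_rot: [-0.144, 0.99, -0.0, 0.0]
contact_force: [-0.6, 0.8, 2.3]
opening: 0.269
finger_force: 88.0
t 5.0 tcp [ 542.2 -164.5  118.6] head 106.56 tilt 0.02 shift [-0.3 -0.2 -1.4] yaw -0.04 F [-0.56  0.76  2.35] open 0.269 ff 88.0
```

```bash
python3 -m crank '[[[0,0,-4],0,255],[[0,0,-10],0,255],[[0,0,-20],0,255],[[0,0,-32],0,255],[[0,0,-48],0,255],[[0,0,-68],0,255],[[0,0,-88],0,255],[[0,0,-103],0,255],[[0,0,-110],0,255],[[0,0,-110],0,255]]'
python3 -c "
from h import *
plan(467.6,181.2,228,99.5)"
```

```text
time: 6.0
eef_pos: [0.5426, -0.1649, 0.2301]
tcp_rot: [-0.144, 0.99, -0.001, 0.001]
contact_force: [0.0, -0.7, -0.5]
opening: 0.269
finger_force: 88.0
t 6.0 tcp [ 542.6 -164.9  230.1] head 106.56 tilt 0.17 shift [-26.7 353.1   1.4] yaw 7.06 F [ 0.03 -0.68 -0.5 ] open 0.269 ff 88.0
```

```bash
python3 -m crank '[[[-2,20,0],1,255],[[-5,60,0],2,255],[[-8,105,0],3,255],[[-12,150,0],4,255],[[-16,195,0],5,255],[[-20,240,0],6,255],[[-23,285,0],7,255],[[-25,320,0],7,255],[[-27,343,0],7,255],[[-27,353,0],7,255]]'
python3 -m crank '[[[0,0,0],0,255],[[0,0,0],0,255],[[0,0,0],0,255],[[0,0,0],0,255],[[0,0,0],0,255]]'
python3 - <<'E'
from h import *
plan(467.6,181.2,192,99.5)
for n in('top','side'):
    W=(lambda c:(cloud(c),c['frame']))(read_camera(n)); P,f=W
    np.savez(f'pics/{n}4.npz',W=P,f=f)
    g=cv2.resize(f[130:290,160:320] if n=='side' else f[180:340,150:310],None,fx=2.4,fy=2.4,interpolation=3)
    cv2.imwrite(f'pics/{n}4.png',g)
cv2.imwrite('pics/c4.png',np.hstack([cv2.imread('pics/top4.png'),cv2.imread('pics/side4.png')]))
E
```

```text
time: 7.0
eef_pos: [0.4659, 0.1832, 0.2271]
tcp_rot: [-0.085, 0.996, -0.0, -0.001]
contact_force: [-0.2, 0.2, -1.3]
opening: 0.263
finger_force: 88.3
time: 7.5
eef_pos: [0.4676, 0.1808, 0.2284]
tcp_rot: [-0.083, 0.997, -0.0, 0.0]
contact_force: [-0.1, 0.4, -1.2]
opening: 0.266
finger_force: 88.3
t 7.5 tcp [467.6 180.8 228.4] head 99.48 tilt 0.01 shift [-0.1  0.4 36.4] yaw -0.02 F [-0.12  0.44 -1.18] open 0.266 ff 88.3
```

View pics/c4.png

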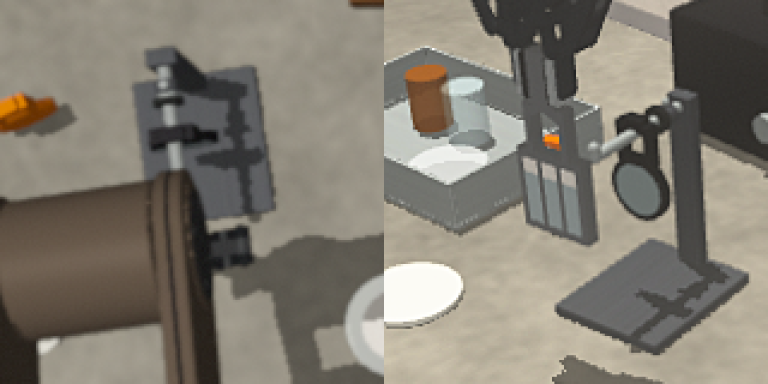

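The carrier hangs straight in the gripper in front of the lip (side crop (550,140), lip at (595,148)). Next I'll measure the carrier and the bar in the same side view.

```bash
python3 - <<'E'
from h import *
c=np.cos(np.radians(9.5));s_=np.sin(np.radians(9.5));A=np.array([[c,s_,0],[-s_,c,0],[0,0,1]]);H=np.array([.5613,.1969,0])
d=np.load('pics/side4.npz');Q=(d['W']-H)@A.T*1e3   # hook frame mm
q=Q[130:290,160:320].reshape(-1,3);q=q[~np.isnan(q[:,0])]
k=q[(abs(q[:,0]+95)<22)&(abs(q[:,1])<60)&(q[:,2]>90)&(q[:,2]<225)]
print(len(k),'zmin',np.percentile(k[:,2],[0,1,3]).round(1))
for z in range(112,240,6):
    r=q[(abs(q[:,0]+95)<30)&(abs(q[:,1])<60)&(abs(q[:,2]-z)<3)]
    if len(r): 
        y=np.sort(r[:,1]);g=np.diff(y);i=g.argmax();print(z,len(r),'x',np.median(r[:,0]).round(1),'y',y[[0,-1]].round(1),'gap',y[i:i+2].round(1))
b=q[(q[:,0]>-44)&(q[:,0]<-14)&(abs(q[:,1])<9)&(q[:,2]>150)&(q[:,2]<170)]
print('bar side',b.mean(0).round(1),b.min(0).round(1),b.max(0).round(1),np.polyfit(b[:,0],b[:,1],1))
l=q[(q[:,0]>-62)&(q[:,0]<-46)&(abs(q[:,1])<9)&(q[:,2]>150)]
print('lip',l.mean(0).round(1),l.min(0).round(1),l.max(0).round(1))
T=(np.load('pics/top0.npz')['W'][190:280,200:270].reshape(-1,3)-H)@A.T*1e3
b=T[(T[:,0]>-44)&(T[:,0]<-14)&(abs(T[:,1])<9)&(T[:,2]>150)&(T[:,2]<170)]
print('bar top',b.mean(0).round(1),b.min(0).round(1),b.max(0).round(1),np.polyfit(b[:,0],b[:,1],1))
l=T[(T[:,0]>-62)&(T[:,0]<-46)&(abs(T[:,1])<9)&(T[:,2]>166)];print('lip',l.mean(0).round(1),l.min(0).round(1),l.max(0).round(1))
E
```

```text
1402 zmin [116.2 118.2 120.4]
118 51 x -100.0 y [-33.3  33. ] gap [19.  24.3]
124 85 x -100.3 y [-33.7  32.4] gap [-12.8  -9.7]
130 83 x -100.8 y [-33.6  33.5] gap [30.3 33.4]
136 85 x -101.2 y [-34.6  32. ] gap [26.9 29.5]
142 91 x -101.1 y [-32.9  32.3] gap [12.6 16. ]
148 86 x -101.2 y [-34.3  34. ] gap [-29.  -25.8]
154 91 x -101.1 y [-32.8  32. ] gap [-4.1 -0.9]
160 84 x -101.3 y [-32.3  33.9] gap [13.3 17. ]
166 94 x -101.1 y [-34.9  34.3] gap [0.7 3.1]
172 91 x -101.4 y [-33.7  34.7] gap [ 9.7 12.9]
178 95 x -101.1 y [-33.5  34.4] gap [1.2 4.4]
184 141 x -98.6 y [-33.6  34.9] gap [19.5 22.4]
190 47 x -99.0 y [-21.4  21.6] gap [-15.   12.5]
196 45 x -98.4 y [-22.3  20. ] gap [-12.5  12.2]
202 51 x -98.3 y [-22.3  20.8] gap [-13.3  12.8]
208 42 x -98.8 y [-21.4  22.1] gap [-12.5  13.8]
214 40 x -100.1 y [-21.9  20.5] gap [-9.1 10.5]
220 65 x -101.0 y [-21.3  21.1] gap [0.5 2.9]
226 56 x -100.5 y [-20.8  19.4] gap [13.4 16.2]
232 56 x -102.4 y [-19.5  18.6] gap [14.1 18.6]
238 77 x -101.8 y [-25.1  24.2] gap [-10.5  -4.2]
bar side [-29.5  -2.5 162.5] [-43.5  -6.9 156.2] [-14.    4.3 166.7] [ 0.01291784 -2.14032039]
lip [-52.5  -1.7 165.4] [-57.7  -5.7 155.9] [-46.5   4.7 172.8]
bar top [-29.   -0.4 162.8] [-43.9  -5.  158. ] [-14.2   5.1 167.9] [-0.01643495 -0.84343779]
lip [-49.7  -0.2 169.8] [-53.5  -4.7 166.2] [-46.2   4.7 174.1]
```

```bash
python3 -m crank '[[[0,0,6],0,255],[[0,0,16],0,255],[[0,0,27],0,255],[[0,0,34],0,255],[[0,0,37],0,255],[[0,0,37],0,255],[[0,0,37],0,255],[[0,0,37],0,255]]'
python3 -m crank '[[[-4,0,0],0,255],[[-12,0,0],0,255],[[-22,0,0],0,255],[[-32,0,0],0,255],[[-42,0,0],0,255],[[-52,0,0],0,255],[[-59,0,0],0,255],[[-63,0,0],0,255],[[-63,0,0],0,255],[[-63,0,0],0,255]]'
python3 - <<'E'
from h import *
plan(529.7,191.6,175,99.5)
c=read_camera('side');np.savez('pics/side5.npz',W=cloud(c),f=c['frame'])
cv2.imwrite('pics/c5.png',cv2.resize(c['frame'][140:290,190:340],None,fx=3.8,fy=3.8,interpolation=3))
E
```

```text
time: 8.4
eef_pos: [0.4677, 0.1816, 0.1919]
tcp_rot: [-0.083, 0.997, 0.0, 0.001]
contact_force: [-0.1, 0.2, -0.8]
opening: 0.27
finger_force: 88.3
time: 9.4
eef_pos: [0.5292, 0.1919, 0.1912]
tcp_rot: [-0.083, 0.997, -0.0, -0.0]
contact_force: [-1.3, -0.7, -1.0]
opening: 0.268
finger_force: 88.3
t 9.4 tcp [529.2 191.9 191.2] head 99.56 tilt 0.04 shift [-0.5 -0.4 16.2] yaw 0.06 F [-1.26 -0.66 -1.02] open 0.268 ff 88.3
```

View pics/c5.png

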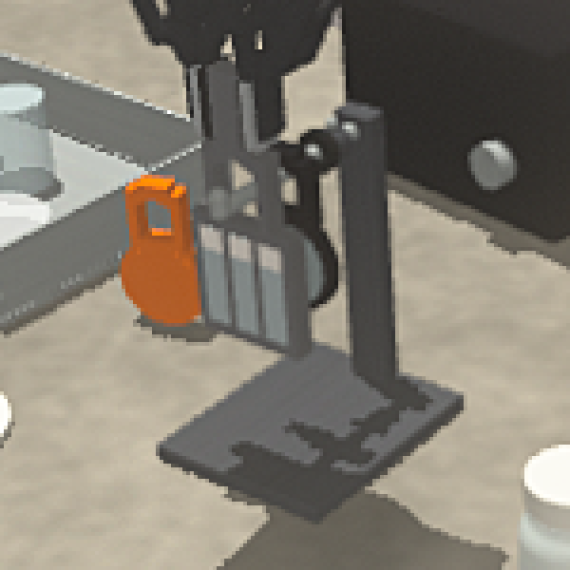

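The bar passes through the eye, with the lip at crop (217,205) in front of the carrier and the loupe behind it at (315,220). Lowering gently.

```bash
python3 -m crank '[[[0,0,3],0,255],[[0,0,6],0,255],[[0,0,9],0,255],[[0,0,11],0,255],[[0,0,13],0,255],[[0,0,14],0,255],[[0,0,14],0,255],[[0,0,14],0,255],[[0,0,14],0,255]]'
python3 -m crank '[[[0,0,1],0,255],[[0,0,1],0,255],[[0,0,1],0,255]]'
python3 -m crank '[[[0,0,1],0,255],[[0,0,1],0,255],[[0,0,1],0,255]]'
```

```text
time: 10.35
eef_pos: [0.5295, 0.192, 0.1775]
tcp_rot: [-0.083, 0.997, 0.0, 0.0]
contact_force: [0.4, 0.4, -0.6]
opening: 0.268
finger_force: 88.3
time: 10.65
eef_pos: [0.5293, 0.192, 0.1763]
tcp_rot: [-0.083, 0.997, -0.0, -0.0]
contact_force: [-0.3, -0.3, -0.6]
opening: 0.271
finger_force: 88.3
time: 10.95
eef_pos: [0.5293, 0.192, 0.1753]
tcp_rot: [-0.083, 0.997, -0.0, -0.0]
contact_force: [-0.2, 1.0, -1.1]
opening: 0.267
finger_force: 88.3
```

```bash
for i in 1; do python3 -m crank '[[[0,0,1],0,255],[[0,0,1],0,255],[[0,0,1],0,255]]'; done
python3 -m crank '[[[0,0,0.7],0,255],[[0,0,0.7],0,255],[[0,0,0.7],0,255]]'
```

```text
time: 11.25
eef_pos: [0.5294, 0.192, 0.1743]
tcp_rot: [-0.083, 0.997, -0.0, -0.0]
contact_force: [-0.5, -0.0, -1.8]
opening: 0.262
finger_force: 88.3
time: 11.55
eef_pos: [0.5295, 0.192, 0.174]
tcp_rot: [-0.083, 0.997, 0.0, 0.0]
contact_force: [-0.7, 0.1, 1.1]
opening: 0.263
finger_force: 88.3
```

```bash
python3 -m crank '[[[0,0,-0.7],0,255],[[-1,0,-0.7],0,255],[[-3,0,-0.7],0,255],[[-5,0,-0.7],0,255],[[-7,0,-0.7],0,255],[[-9,0,-0.7],0,255],[[-11,0,-0.7],0,255],[[-13,0,-0.7],0,255],[[-15,0,-0.7],0,255],[[-15,0,-0.7],0,255]]'
python3 -m crank '[[[-1,0,0],0,255],[[-2,0,0],0,255],[[-3,0,0],0,255],[[-4,0,0],0,255],[[-5,0,0],0,255],[[-6,0,0],0,255],[[-7,0,0],0,255],[[-8,0,0],0,255],[[-9,0,0],0,255],[[-9,0,0],0,255]]'
python3 - <<'E'
from h import *
plan(561.3,196.9,174.5,99.5)
c=read_camera('side');np.savez('pics/side6.npz',W=cloud(c),f=c['frame'])
cv2.imwrite('pics/c6.png',cv2.resize(c['frame'][140:260,220:340],None,fx=4,fy=4,interpolation=3))
E
```

```text
time: 12.55
eef_pos: [0.5445, 0.1945, 0.1744]
tcp_rot: [-0.083, 0.997, -0.0, 0.0]
contact_force: [-0.2, 0.1, -1.4]
opening: 0.267
finger_force: 88.3
time: 13.55
eef_pos: [0.5532, 0.196, 0.1743]
tcp_rot: [-0.083, 0.997, 0.0, 0.0]
contact_force: [0.2, -0.3, -1.1]
opening: 0.268
finger_force: 88.3
t 13.55 tcp [553.2 196.  174.3] head 99.56 tilt 0.01 shift [-8.1 -0.4 -0.2] yaw 0.06 F [ 0.22 -0.35 -1.12] open 0.268 ff 88.3
```

View pics/c6.png

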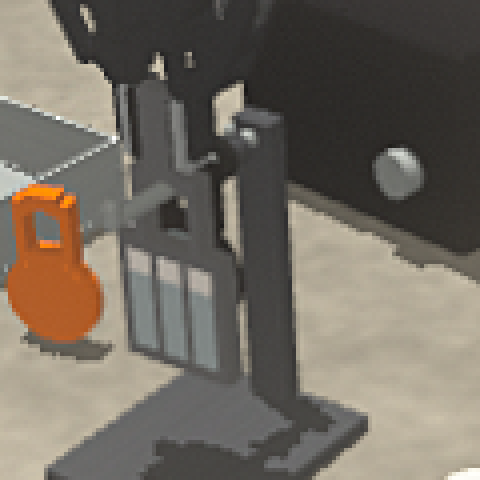

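The carrier (crop (180,260)) is pushing the loupe upright along the bar, and no stop is felt yet. Continuing by feel.

```bash
python3 -m crank '[[[-0.5,0,0],0,255],[[-1,0,0],0,255],[[-1.5,0,0],0,255],[[-2,0,0],0,255],[[-2.5,0,0],0,255],[[-3,0,0],0,255],[[-3,0,0],0,255],[[-3,0,0],0,255]]' | sed -n '1,4p'
python3 -m crank '[[[-0.5,0,0],0,255],[[-1,0,0],0,255],[[-1.5,0,0],0,255],[[-2,0,0],0,255],[[-2,0,0],0,255],[[-2,0,0],0,255]]' | sed -n '1,4p'
```

```text
time: 14.4
eef_pos: [0.5561, 0.1965, 0.1743]
tcp_rot: [-0.083, 0.997, 0.0, 0.0]
contact_force: [-0.3, 0.2, -1.1]
time: 15.0
eef_pos: [0.5581, 0.1968, 0.1744]
tcp_rot: [-0.083, 0.997, 0.0, 0.0]
contact_force: [0.5, 0.0, -2.0]
```

```bash
python3 -m crank '[[[-0.5,0,0],0,255],[[-1,0,0],0,255],[[-1.5,0,0],0,255],[[-2,0,0],0,255],[[-2,0,0],0,255],[[-2,0,0],0,255]]' | sed -n '1,4p'
```

```text
time: 15.6
eef_pos: [0.5601, 0.1971, 0.1744]
tcp_rot: [-0.083, 0.997, 0.0, 0.0]
contact_force: [0.2, -0.2, -1.6]
```

```bash
python3 -m crank '[[[-0.5,0,0],0,255],[[-1,0,0],0,255],[[-1.5,0,0],0,255],[[-2,0,0],0,255],[[-2,0,0],0,255],[[-2,0,0],0,255]]' | sed -n '1,4p'
```

```text
time: 16.2
eef_pos: [0.562, 0.1975, 0.1743]
tcp_rot: [-0.083, 0.997, 0.0, 0.0]
contact_force: [-0.6, 0.2, -0.9]
```

```bash
python3 -m crank '[[[-0.5,0,0],0,255],[[-1,0,0],0,255],[[-1,0,0],0,255],[[-1,0,0],0,255]]' | sed -n '1,4p'
```

```text
time: 16.6
eef_pos: [0.563, 0.1976, 0.1744]
tcp_rot: [-0.083, 0.997, 0.0, 0.0]
contact_force: [0.1, -0.4, -1.1]
```

```bash
python3 -m crank '[[[-0.5,0,0],0,255],[[-1,0,0],0,255],[[-1,0,0],0,255],[[-1,0,0],0,255]]' | sed -n '1,4p'
```

```text
time: 17.0
eef_pos: [0.564, 0.1978, 0.1744]
tcp_rot: [-0.083, 0.997, 0.0, 0.0]
contact_force: [-0.6, -0.8, -0.5]
```

```bash
python3 -m crank '[[[-0.5,0,0],0,255],[[-1,0,0],0,255],[[-1,0,0],0,255],[[-1,0,0],0,255]]' | sed -n '1,4p'
```

```text
time: 17.4
eef_pos: [0.565, 0.198, 0.1744]
tcp_rot: [-0.083, 0.997, 0.0, 0.0]
contact_force: [-0.2, -0.0, -1.3]
```

```bash
python3 -m crank '[[[-0.5,0,0],0,255],[[-1,0,0],0,255],[[-1,0,0],0,255],[[-1,0,0],0,255]]' | sed -n '1,4p'
```

```text
time: 17.8
eef_pos: [0.5659, 0.1981, 0.1744]
tcp_rot: [-0.083, 0.997, -0.0, -0.0]
contact_force: [-1.0, 0.4, 0.2]
```

```bash
python3 -m crank '[[[-0.5,0,0],0,255],[[-0.5,0,0],0,255],[[-0.5,0,0],0,255]]' | sed -n '1,4p'
```

```text
time: 18.1
eef_pos: [0.5661, 0.1982, 0.1744]
tcp_rot: [-0.083, 0.997, -0.0, -0.0]
contact_force: [-2.4, 0.3, -0.5]
```

```bash
python3 -m crank '[[[-0.5,0,0],0,255],[[-0.5,0,0],0,255],[[-0.5,0,0],0,255]]' | sed -n '1,4p'
```

```text
time: 18.4
eef_pos: [0.5665, 0.1982, 0.1743]
tcp_rot: [-0.083, 0.997, -0.0, -0.001]
contact_force: [-5.0, -0.3, 1.9]
```

```bash
python3 -m crank '[[[-0.5,0,0],0,255],[[-0.5,0,0],0,255],[[-0.5,0,0],0,255]]' | sed -n '1,4p'
```

```text
time: 18.7
eef_pos: [0.5668, 0.1983, 0.1743]
tcp_rot: [-0.083, 0.997, -0.0, -0.001]
contact_force: [-4.7, -1.4, 0.7]
```

```bash
python3 -m crank '[[[-0.5,0,0],0,255],[[-0.5,0,0],0,255],[[-0.5,0,0],0,255]]' | sed -n '1,4p'
```

```text
time: 19.0
eef_pos: [0.567, 0.1983, 0.1743]
tcp_rot: [-0.083, 0.997, -0.0, -0.001]
contact_force: [-5.6, -0.9, 2.8]
```

```bash
python3 -m crank '[[[-0.5,0,0],0,255],[[-0.5,0,0],0,255],[[-0.5,0,0],0,255]]' | sed -n '1,4p'
```

```text
time: 19.3
eef_pos: [0.5672, 0.1983, 0.1743]
tcp_rot: [-0.083, 0.997, -0.0, -0.002]
contact_force: [-7.6, -1.1, 2.8]
```

```bash
python3 -m crank '[[[-0.5,0,0],0,255],[[-0.5,0,0],0,255],[[-0.5,0,0],0,255]]' | sed -n '1,4p'
```

```text
time: 19.6
eef_pos: [0.5674, 0.1984, 0.1743]
tcp_rot: [-0.083, 0.997, -0.0, -0.002]
contact_force: [-6.8, -2.1, 4.7]
```

```bash
python3 -m crank '[[[-0.5,0,-0.3],0,255],[[-0.5,0,-0.3],0,255],[[-0.5,0,-0.3],0,255]]' | sed -n '1,4p'
```

```text
time: 19.9
eef_pos: [0.5676, 0.1984, 0.1744]
tcp_rot: [-0.083, 0.997, -0.0, -0.003]
contact_force: [-7.7, -1.9, 2.3]
```

```bash
python3 -m crank '[[[-0.5,0,0],0,255],[[-0.5,0,0],0,255],[[-0.5,0,0],0,255]]' | sed -n '1,4p'
```

```text
time: 20.2
eef_pos: [0.5678, 0.1985, 0.1743]
tcp_rot: [-0.083, 0.997, -0.0, -0.003]
contact_force: [-8.6, -1.8, 3.6]
```

```bash
python3 -m crank '[[[-0.4,0,0],0,255],[[-0.4,0,0],0,255],[[-0.4,0,0],0,255]]' | sed -n '1,4p'
```

```text
time: 20.5
eef_pos: [0.5679, 0.1985, 0.1743]
tcp_rot: [-0.084, 0.997, -0.0, -0.004]
contact_force: [-10.1, -2.2, 4.1]
```

```bash
python3 -m crank '[[[-0.4,0,0],0,255],[[-0.4,0,0],0,255],[[-0.4,0,0],0,255],[[-0.4,0,0],0,255],[[-0.4,0,0],0,255],[[-0.4,0,0],0,255],[[-0.4,0,0],0,255]]' | sed -n '1,4p'
```

```text
time: 21.2
eef_pos: [0.5681, 0.1985, 0.1743]
tcp_rot: [-0.084, 0.996, -0.001, -0.004]
contact_force: [-9.9, -2.4, 5.2]
```

```bash
python3 -m crank '[[[0.5,0,0],0,255],[[1,0,0],0,255],[[1.5,0,0],0,255],[[2,0,0],0,255],[[2.5,0,0],0,255],[[3,0,0],0,255],[[3.5,0,0],0,255],[[4,0,0],0,255],[[4.5,0,0],0,255],[[4.5,0,0],0,255]]' | sed -n '1,4p'
python3 -c "
from h import *
plan(566,198,174,99.5)"
```

```text
time: 22.2
eef_pos: [0.5664, 0.1982, 0.1744]
tcp_rot: [-0.083, 0.997, 0.0, 0.0]
contact_force: [-2.3, -0.0, -1.2]
t 22.2 tcp [566.4 198.2 174.4] head 99.56 tilt 0.04 shift [ 0.4 -0.1  0.4] yaw 0.06 F [-2.28 -0.   -1.19] open 0.268 ff 88.7
```

Back off another 0.7 mm, seat it by lowering slightly, then open gently.

```bash
python3 -m crank '[[[0.4,0,0],0,255],[[0.8,0,0],0,255],[[0.8,0,0.3],0,255],[[0.8,0,0.6],0,255],[[0.8,0,0.6],0,255],[[0.8,0,0.6],0,255]]' 30 | sed -n '1,6p'
python3 -c "
from h import *
plan(566,198,174,99.5)"
```

```text
time: 22.8
eef_pos: [0.5658, 0.1981, 0.1743]
tcp_rot: [-0.083, 0.997, 0.0, 0.001]
contact_force: [0.4, -0.0, -0.8]
opening: 0.268
finger_force: 88.5
t 22.8 tcp [565.8 198.1 174.3] head 99.56 tilt 0.07 shift [-0.2 -0.1  0.3] yaw 0.06 F [ 0.36 -0.02 -0.84] open 0.268 ff 88.5
```

```bash
python3 -m crank '[[[0,0,0.3],0,255],[[0,0,0.3],0,255],[[0,0,0.3],0,255]]' | sed -n '1,6p'
```

```text
time: 23.1
eef_pos: [0.5657, 0.1981, 0.174]
tcp_rot: [-0.083, 0.997, 0.0, 0.0]
contact_force: [-0.9, 0.8, -0.1]
opening: 0.267
finger_force: 88.5
```

```bash
python3 -m crank '[[[0,0,0.2],0,255],[[0,0,0.2],0,255],[[0,0,0.2],0,255]]' | sed -n '1,6p'
```

```text
time: 23.4
eef_pos: [0.5657, 0.1981, 0.174]
tcp_rot: [-0.083, 0.997, 0.0, 0.0]
contact_force: [0.2, 0.8, 2.7]
opening: 0.266
finger_force: 88.5
```

```bash
python3 -m crank '[[[0,0,0],0,200],[[0,0,0],0,190],[[0,0,0],0,180],[[0,0,0],0,172],[[0,0,0],0,164],[[0,0,0],0,156],[[0,0,0],0,145],[[0,0,0],0,130],[[0,0,0],0,115],[[0,0,0],0,100]]' | sed -n '1,6p'
python3 -m crank '[[[0,0,0],0,90],[[0,0,0],0,90],[[0,0,-4],0,90],[[0,0,-10],0,90],[[0,0,-20],0,90],[[0,0,-35],0,90],[[0,0,-55],0,90],[[0,0,-75],0,90],[[0,0,-90],0,90],[[0,0,-90],0,90]]' | sed -n '1,6p'
python3 - <<'E'
from h import *
c=read_camera('side')
c=cv2.resize(c['frame'][140:260,220:340],None,fx=4,fy=4,interpolation=3)
t=read_camera('top');np.savez('pics/top7.npz',W=cloud(t),f=t['frame'])
cv2.imwrite('pics/c7.png',np.hstack([c[:,:400],cv2.resize(t['frame'][180:290,190:280],(392,480))]))
E
```

```text
time: 24.4
eef_pos: [0.5654, 0.1981, 0.1736]
tcp_rot: [-0.083, 0.997, -0.0, 0.0]
contact_force: [-0.1, 0.6, -0.2]
opening: 0.61
finger_force: 0.0
time: 25.4
eef_pos: [0.567, 0.1983, 0.2679]
tcp_rot: [-0.083, 0.997, 0.0, 0.003]
contact_force: [-0.7, 0.4, 0.0]
opening: 0.646
finger_force: 0.0
```

View pics/c7.png

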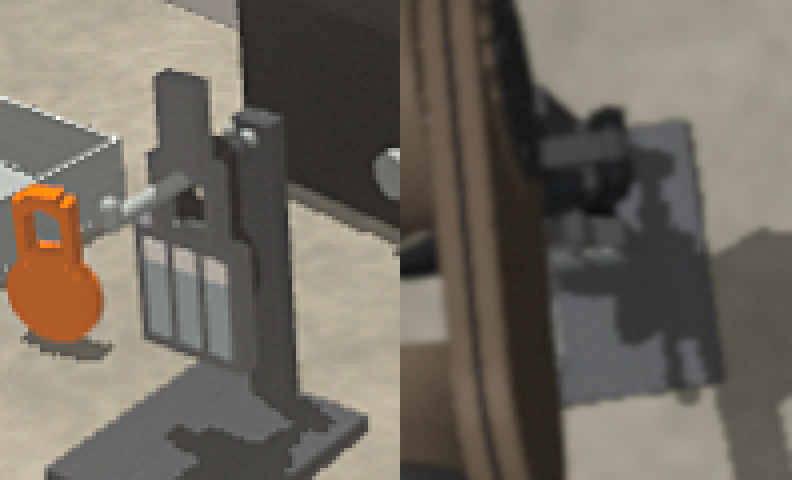

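The carrier hangs upright and free on the bar (crop (190,250)) with the loupe right behind it (edge at (245,250)). I'll let it settle for a second, check that it's still and sign off.

```bash
python3 -m crank '[[[0,0,-30],0,90],[[0,0,-30],0,90],[[0,0,-30],0,90],[[0,0,-30],0,90],[[0,0,-30],0,90],[[0,0,-30],0,90],[[0,0,-30],0,90],[[0,0,-30],0,90],[[0,0,-30],0,90],[[0,0,-30],0,90]]' | head -1
python3 - <<'E'
from h import *
a=read_camera('side')
for i in range(5): b=read_camera('side')
d=cv2.absdiff(cv2.GaussianBlur(a['frame'][155:235,250:290],(5,5),0),cv2.GaussianBlur(b['frame'][155:235,250:290],(5,5),0));print('motion',d.max(),d.mean())
c=np.cos(np.radians(9.5));s_=np.sin(np.radians(9.5));A=np.array([[c,s_,0],[-s_,c,0],[0,0,1]]);H=np.array([.5613,.1969,0])
q=((cloud(b)-H)@A.T*1e3)[150:240,245:300].reshape(-1,3)
k=q[(abs(q[:,1])<36)&(q[:,2]>64)&(q[:,2]<125)&(q[:,0]<8)];print('panel front x by z',[np.median(k[abs(k[:,2]-z)<4][:,0]).round(1) for z in(75,95,115)])
k=q[(abs(q[:,1])<36)&(q[:,2]>195)];print('tab x',np.median(k[:,0]).round(1),'y',k[:,1].min().round(1),k[:,1].max().round(1),'top',k[:,2].max().round(1))
k=q[(q[:,1]<-12)&(q[:,2]>70)&(q[:,2]<172)&(q[:,0]>9)&(q[:,0]<32)];print('loupe side pts',len(k),np.percentile(k[:,0],[2,50,98]).round(1) if len(k) else '')
E
```

```text
time: 26.5
motion 1 0.20770833333333333
panel front x by z [np.float64(-1.6), np.float64(-1.6), np.float64(-1.3)]
tab x 0.2 y -15.0 14.5 top 213.9
loupe side pts 112 [ 9.2 16.3 22.3]
```

```bash
python3 -c "
from h import *
print(ctrl.sign_off())"
```

```text
the job is handed in; nothing more can be done
None
```

The job is handed in, though sign-off returned no verdict: the carrier hangs released, upright and still on the bar against the loupe, after being pressed home for over half a second at about 10 N measured at the wrist.

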